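Fit the filter cartridge, line up the wing stud and hold the cover shut

TASK

Stand the pleated filter cartridge upright and fully home in the round rubber cradle inside the dust extractor's filter housing and let go of it, then turn the quarter-turn wing stud on the housing's ledge until its wing lines up with the slot in the cover, so that the cover can pass over it. Then swing the sprung cover down, press it flush onto the housing's rim, and finish while still holding it pressed shut (it springs open if let go; a colleague will lock the stud). Leave the other things on the bench where they are.

Things in the scene. Friction and masses are not known exactly. Their poses are not given: they have to be found in the camera images.
- housing: Fixed open-topped steel filter housing, 200 mm (its x) by 240 mm (its y), 85 mm high, walls 5, floor 6 mm. Origin: centre of the underside; z up. The cover is hinged on the top edge of the +y side. Along the -y side runs a solid ledge 50 mm wide, level with the rim, carrying the wing stud. The opening behind it is 190 (x) by 185 mm (y). A 52 mm hose spigot sticks out 30 mm from the +x side.
- cradle (a point): Centre of the cradle on the housing's inner floor (6 mm above the bench; at housing x 0, y -20 mm). The cradle is a rubber ring fixed there, 51 mm inside, 62 mm outside, 18 mm high above this point. Axes as the housing's. The seated cartridge stands on the floor inside the ring.
- cartridge: Pleated paper filter cartridge: loose upright cylinder, 44 mm diameter, 65 mm high, about 0.14 kg, dark rubber foot and grey top rim, standing on the bench on the robot's right. Origin: centre of its underside, z along its axis.
- cartridge_mid (a point): Centre of the cartridge, half-way up (32.5 mm above its underside).
- stud_top (a point): Top centre of the wing stud, on its upright turning axis, 30 mm above the ledge (housing x 0, y -95 mm). The steel wing is a flat bar 34 mm long, 10 mm thick, 23 mm tall (it spans 7 to 30 mm above the ledge) on a 10 mm shank. This point's own y axis runs along the length of the wing.
- stud (a joint): Angle of the wing (rad): 0 when it lies along the housing's y (towards the hinge), in line with the cover's slot; grows anticlockwise seen from above. Starts at 0.8 to 1.5, stays where it is left (friction 0.06 N m), stops at -0.6 and 1.75. The cover passes over the wing only within about 0.17 rad of 0; otherwise it lands on the wing.
- hinge_mid (a point): Middle of the cover's hinge line, on the rim of the housing's +y side, 85 mm above the bench. The hinge line runs along the housing's x; axes as the housing's.
- cover_slot (a point): Centre of the cover's slot, on its outer face, 215 mm from the hinge line. The frame moves with the cover: -y runs from hinge to free edge, z out of the outer face (up when shut). The cover is a flat aluminium plate 200 mm wide (housing x), 250 mm from hinge to free edge, 4 mm thick; the slot for the wing is 15 mm (x) by 42 mm (y).
- cover (a joint): Angle of the cover (rad): 0 shut flat on the rim, 1.35 open, where its spring holds it (leaning slightly over the housing, free edge about 330 mm above the bench). Shut, its outer face is 89.5 mm above the bench and the wing stands 25 mm out of it. The spring resists throughout: near the free edge about 2 N starts it down and about 6 N keeps it shut.
- jar: Bystander: amber glass jar with a steel lid, 58 mm wide, 75 mm high; leave it.
- tin: Bystander: squat plain metal tin, 72 mm wide, 50 mm high; leave it.
- sandblock: Bystander: cork sanding block, 90 x 50 x 30 mm; leave it.
- screwdriver: Bystander: screwdriver lying on the bench near the robot; leave it.
- scraper: Bystander: scraper with wooden handle lying near the robot; leave it.

How it is judged (in metres and radians):
On the way, in this order (a step that is already met when the one before it is completed fails the run):
1. the cartridge stands fully home in the cradle, let go (horizontal distance between cartridge and cradle below 0.006 m and z of cartridge in the frame of cradle below 0.004 m and angle between cartridge's own z axis and vertical below 0.08 rad and contact force between the fingers and cartridge below 0.1 N and linear speed of cartridge below 0.03 m/s), for 0.2 s.
2. the stud's wing is turned in line with the cover's slot (horizontal distance between cartridge and cradle below 0.006 m and z of cartridge in the frame of cradle below 0.004 m and angle between cartridge's own z axis and vertical below 0.08 rad and value of joint stud between -0.15 and 0.15 rad), for 0.2 s.
3. the cover is swung down over the wing and pressed shut (all of step 2 and value of joint cover below 0.02 rad and contact force between any of the fingers, the arm and cover above 3 N), for 0.2 s.
At the end, for the whole second after the job is handed in: The robot holds the cover pressed shut (cover angle under 0.02 rad, the robot pushing on it with more than 3 N), the wing in line with the slot within 0.15 rad, and the cartridge upright in the cradle (within 6 mm of its centre, underside within 4 mm of the floor, tilt under 0.08 rad), not held (all of step 3 and contact force between the fingers and cartridge below 0.1 N); the arm keeps its last pose, push and grip.
It fails at once if a bystander is moved more than 40 mm (distance of any of jar, tin, sandblock, screwdriver, scraper from where it was at the start of the episode above 0.04 m).
It also fails if it takes over 72 s, if anything falls off the work surface, if the arm or the gripper's body presses on something with over 40 N, if the wrist force passes 120 N, or if a joint passes its speed limit or range.

ROBOT

A 7-joint arm with a two-finger parallel gripper is mounted at the origin on the work surface. World frame = base frame: x ahead of the robot, y to its left, z up, the work surface at z = 0. Lengths are in mm, angles in rad, forces in N, time in s.
With the tool pointing down it reaches from about 400 to 850 mm from the base axis. Payload 10.4 kg.
Tool frame: the origin (TCP) lies at the very end of the fingers, on their centre line; the grasp point (between the pads) lies 19 mm behind it; z points along the fingers, y is the line along which they close (so a half turn about z gives the same grasp; the last joint's range is limited). The gripper opens to 87 mm and grips with 3 to 60 N. Pads are 19 mm wide; open, the fingers measure 117 mm over their backs; the gripper's body (75 mm by 190 mm) begins 51 mm behind the grasp point.
Start: joints at [-1.156, 0.332, -0.065, 1.46, 0.022, 1.35, -0.088], TCP at [264.958, 566.082, 222.576] pointing down, gripper open.
Joint ranges: [-2.6, 2.6], [-0.5, 2.12], [-1.47, 1.34], [0.16, 2.42], [-1.27, 4.41], [0.06, 2.06], [-2.6, 2.6]. Speed limits (rad/s): [2.22, 2.22, 2.79, 2.79, 3.14, 3.14, 3.14].

INTERFACE

Orientations are given as a unit quaternion [x, y, z, w].
In Python, from workcell import r gives the robot as it stands.
- The arm moves only by the tool apply_moves, never from a script. Its argument "targets" is a list of rows, each an object with "offset": the shift along the world's x, y, z in m, a list of three; "yaw": the turn about the world's z in rad; "claw": the opening, from -1 (shut) to 1 (fully open), so that 0 is half open. In form: [{"offset": [tx, ty, tz], "yaw": yaw, "claw": claw}, ...]. A call has exactly 5 rows; each row shifts and turns the commanded pose from where the row before left it; what a row does not reach is not made up. A row lasts 1/12 s, in which the tool goes at most 41.7 mm and 7.16 degrees, less where a joint would pass 70% of its speed; a pose out of reach is approached as far as the arm can. A call is refused whole if a number of a shift passes 0.0417 or a number of a turn 0.125, either way. A call with a gripper value outside its range is refused whole. The fingers move at their own pace and stop on an object; "newtons" is the grip in N (left out, the last holds). Time passes only in rows, so rows that do not move let the fingers close, or fill a call up. It gives the time, the measured TCP pose, the force, the opening and the grip force at its end, in the units of the state.
- r.state(): the state, without advancing time (a new reading comes with each control period).
- r.grab_frame(name): name is "side" or "top" or "wrist"; returns a dict with "pixels" (400x640x3 uint8, blue, green, red), "intrinsics" (3x3 intrinsics, pixels), "eye" and "rotation" of the camera in the world. Camera axes: x right, y up, looking along -z (the intrinsics and any distortion apply to the point x, -y, -z); pixel columns grow to the right and rows downward; lengths in mm; the calibration is good to about 2 mm. A picture is of the moment at which its call begins. There is no depth.
- r.hand_in(): hands the job in; it is judged then, once.
The state is a dict: "time_s": time; "joint_pos": joint angles; "joint_velocities": joint speeds; "effort": joint torques, N m; "tcp_pos": TCP position; "ee_rot": TCP orientation; "force": force on the tool from outside, world axes, zero at the start; "wrist_torque": the same for the moment, N m; "finger_gap": finger opening in mm; "grasp_force": force on a finger pad.
Only numpy, scipy, OpenCV 4.12 (cv2) and the standard library are available. Lean on these libraries where they do the work, as an engineer would, in place of code of your own. Each camera call takes 0.05 s, during which the arm holds its last target. There are 200 camera calls.

## Working session

There is one attempt and no reset: what is moved stays moved. The work goes in short steps, Python scripts to look and compute and a tool call to move; the robot and the scene stay as the last step left them, time stands still between calls to the robot, and variables do not carry over. Pictures are saved under pics/ and viewed, at most 10 in all, crops included, and the job is handed in when it is done.

Besides the shell and the picture viewer there is one more tool, called after ">>>" as name([rows], argument=value, ...), one row to a line, values as JSON. apply_moves: Moves the arm, as the interface text tells. Its arguments: {"type":"object","properties":{"targets":{"type":"array","items":{"type":"object","properties":{"offset":{"type":"array","items":{"type":"number"}},"yaw":{"type":"number"},"claw":{"type":"number"}}}},"newtons":{"type":"number"}},"required":["targets"]}

```bash
mkdir -p pics; ls; python3 - <<'E'
from workcell import r
import cv2,pickle
d={}
for n in("side","top","wrist"):
    f=r.grab_frame(n);d[n]=f;cv2.imwrite(f"pics/a_{n}.png",f["pixels"])
    print(n,f["intrinsics"],f["eye"],f["rotation"],[k for k in f])
pickle.dump(d,open("a.pkl","wb"))
print(r.state())
E
```

```text
pics
side [[389.48901654   0.         323.35451163]
 [  0.         389.48901654 199.15774915]
 [  0.           0.           1.        ]] [ 217.38422735 -663.62894397  716.23055055] [ 0.38138788 -0.07288954 -0.19617941  0.90041326] ['pixels', 'intrinsics', 'eye', 'rotation']
top [[506.63362348   0.         333.6802577 ]
 [  0.         506.63362348 203.12684143]
 [  0.           0.           1.        ]] [ 283.47855396  -62.4800032  1328.57546105] [ 0.05189032 -0.05699313 -0.70433722  0.70566866] ['pixels', 'intrinsics', 'eye', 'rotation']
wrist [[315.02160661   0.         318.37910986]
 [  0.         315.02160661 197.88639287]
 [  0.           0.           1.        ]] [198.54124518 597.77350446 383.25165817] [-0.11617674 -0.07238029  0.53150177  0.83592459] ['pixels', 'intrinsics', 'eye', 'rotation']
{'time_s': 0.15, 'joint_pos': array([-1.15558623,  0.33273958, -0.06469317,  1.46074442,  0.02159893,
        1.34992058, -0.0884822 ]), 'joint_velocities': array([-1.93151401e-04, -1.21040915e-03, -2.09396167e-04, -1.51256280e-03,
        8.00871620e-05, -1.32861344e-03,  2.71781900e-04]), 'effort': array([ 1.66951577e-03, -6.23628974e+01,  2.53469485e-02, -3.90145290e+01,
       -6.12554303e-02,  3.72047955e-02,  1.49523712e-04]), 'tcp_pos': array([264.85016364, 565.77734948, 221.93054993]), 'ee_rot': array([ 2.17147260e-01,  9.76138697e-01, -5.49902312e-04, -9.68126088e-05]), 'force': array([0.44333955, 0.83196045, 0.48765094]), 'wrist_torque': array([-0.01433228,  0.02745768, -0.01594922]), 'grasp_force': 0.0, 'finger_gap': 87.08881620993594}
```

View pics/a_top.png

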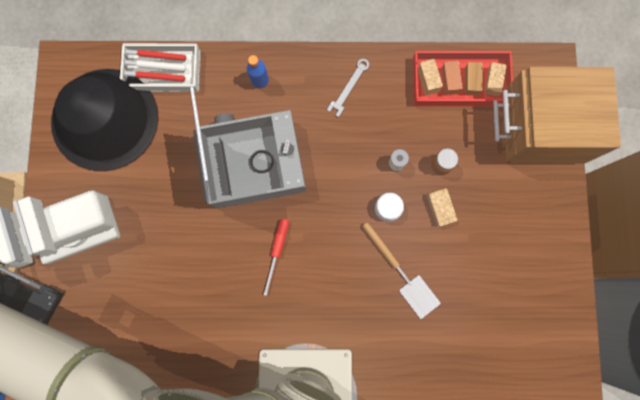

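View pics/a_side.png

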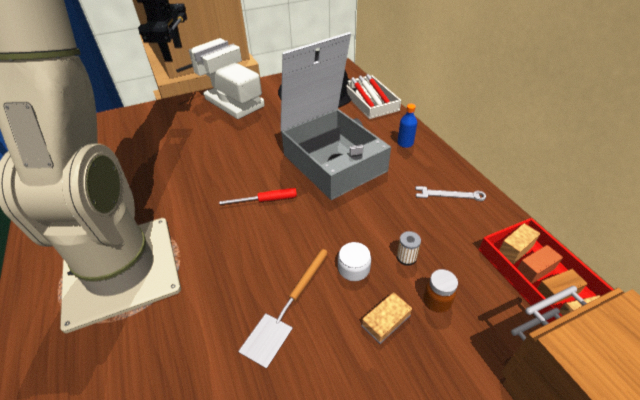

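The top view shows the housing with its rim corners near (198,127), (290,112), (304,190) and (207,206). The stud is at about (287,147), the ring at (261,161), the cartridge at (399,160), the jar at (447,160) and the tin at (390,207). The side view has the cartridge at about (409,247).

```bash
python3 - <<'E'
import cv2,numpy as np
t=cv2.imread("pics/a_top.png");s=cv2.imread("pics/a_side.png")
a=cv2.resize(t[100:215,190:320],None,fx=5,fy=5,interpolation=cv2.INTER_CUBIC)
cv2.imwrite("pics/b_top.png",a)
b=cv2.resize(s[105:200,275:395],None,fx=5,fy=5,interpolation=cv2.INTER_CUBIC)[:, :]
c=cv2.resize(t[140:180,375:425],None,fx=4,fy=4,interpolation=cv2.INTER_CUBIC)
d=cv2.resize(s[225:270,390:430],None,fx=4,fy=4,interpolation=cv2.INTER_CUBIC)
o=np.zeros((475,800,3),np.uint8);o[:475,:600]=b;o[:160,600:800]=c;o[200:380,600:760]=d
cv2.imwrite("pics/b_mix.png",o)
E
```

```text
(no output)
```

View pics/b_top.png

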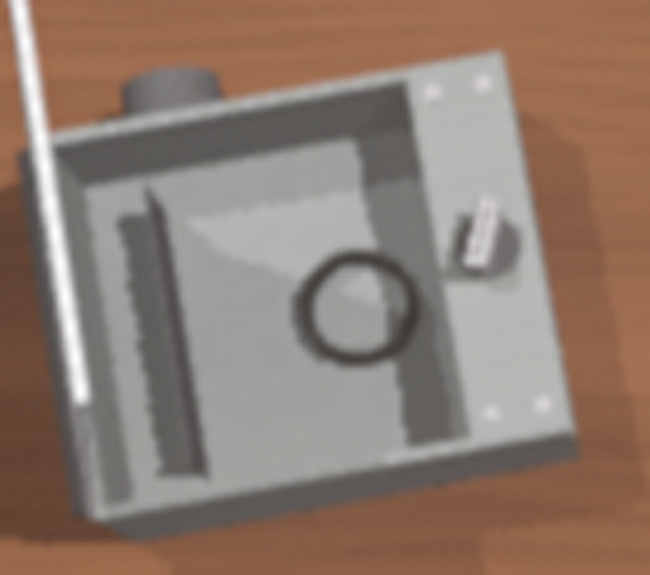

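View pics/b_mix.png

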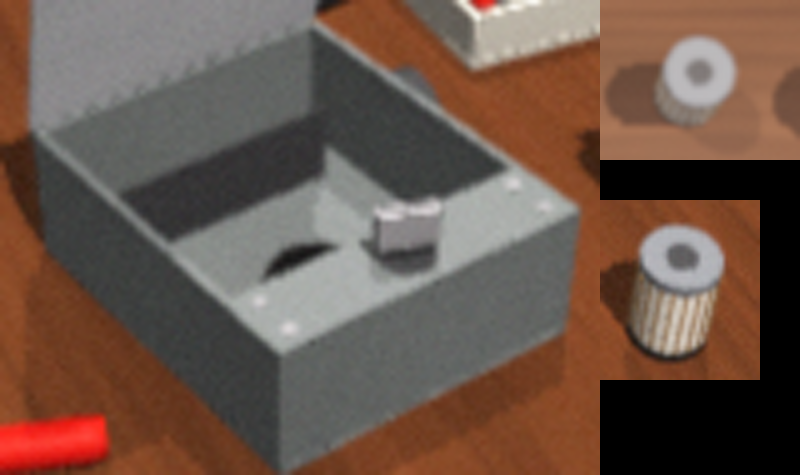

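The crops give the housing's rim corners, the ring centre, the stud's wing ends and the cartridge's top centre in both views. Next I fit the poses.

```bash
cat > h.py <<'E'
import numpy as np,cv2,pickle
from scipy.spatial.transform import Rotation as R
from scipy.optimize import least_squares as LS
def proj(f,p):
    q=R.from_quat(f["rotation"]).inv().apply(np.atleast_2d(p)-f["eye"])*[1,-1,-1]
    q=q@np.array(f["intrinsics"]).T
    return q[:,:2]/q[:,2:]
def onplane(f,uv,z):
    d=np.linalg.inv(f["intrinsics"])@[*uv,1]*[1,-1,-1]
    d=R.from_quat(f["rotation"]).apply(d);e=np.array(f["eye"])
    return e+d*(z-e[2])/d[2]
def house(P,p):
    c,s=np.cos(P[2]),np.sin(P[2]);p=np.atleast_2d(p)
    return np.c_[P[0]+c*p[:,0]-s*p[:,1],P[1]+s*p[:,0]+c*p[:,1],p[:,2]]
E
python3 - <<'E'
from h import *
d=pickle.load(open("a.pkl","rb"));T,S=d["top"],d["side"]
tu=lambda u,v:(190+(u+.5)/5-.5,100+(v+.5)/5-.5); su=lambda u,v:(275+(u+.5)/5-.5,105+(v+.5)/5-.5)
tp=[((100,-120,85),(503,50)),((-100,-120,85),(577,432)),((-100,120,85),(92,520)),((0,-20,24),(359,309))]
sp=[((-100,-120,85),(280,352)),((100,-120,85),(578,210)),((-100,120,85),(38,135)),((-100,-120,0),(280,472)),((100,-120,0),(565,332))]
A=np.array([a for a,_ in tp]);a=np.array([tu(*b) for _,b in tp]);B=np.array([a for a,_ in sp]);b=np.array([su(*q) for _,q in sp])
g=lambda P:np.r_[(proj(T,house(P,A))-a).ravel(),(proj(S,house(P,B))-b).ravel()]
s=LS(g,[500,150,.2]);print(s.x,np.degrees(s.x[2]));print(g(s.x).reshape(-1,2).round(1))
for n,gg in(("top",lambda P:(proj(T,house(P,A))-a).ravel()),("side",lambda P:(proj(S,house(P,B))-b).ravel())): print(n,LS(gg,s.x).x)
P=s.x;print("cradle",house(P,(0,-20,6)),"stud",house(P,(0,-95,115)),"hinge",house(P,(0,120,85)))
w=[onplane(T,tu(*q),115) for q in((490,200),(478,268))];dv=w[0]-w[1];print("wing",w,np.linalg.norm(dv),np.arctan2(dv[1],dv[0]))
w=[onplane(S,su(*q),115) for q in((377,208),(440,202))];dv=w[1]-w[0];print("wing",w,np.linalg.norm(dv),np.arctan2(dv[1],dv[0]))
print(onplane(T,(399.4,157.6),65),onplane(S,(409.9,239.1),65))
np.save("P.npy",P)
E
```

```text
[5.96520547e+02 1.38432563e+02 1.89869607e-01] 10.878727154642139
[[ 0.2  0.4]
 [-0.6 -0.5]
 [ 1.2 -0.4]
 [ 0.1 -1.2]
 [-0.6  0.2]
 [ 0.4 -0.3]
 [-1.5 -1. ]
 [-0.4  0.7]
 [-0.1 -0.4]]
top [5.95430152e+02 1.39009204e+02 1.89903924e-01]
side [5.97595417e+02 1.37825670e+02 1.87510892e-01]
cradle [[600.2951642  118.79198642   6.        ]] stud [[614.44997774  45.13982247 115.        ]] hinge [[573.8728456  256.27602578  85.        ]]
wing [array([630.59725275,  42.92165926, 115.        ]), array([596.0473833,  48.2944482, 115.       ])] 34.965130346417304 -0.1542725651609158
wing [array([600.40683289,  51.11572698, 115.        ]), array([631.88631938,  41.74315305, 115.        ])] 32.84513985067295 -0.289378366403764
[ 598.27913796 -239.73673725   65.        ] [ 597.68665284 -241.8447393    65.        ]
```

Pose estimates:

| Item | Estimate |
|---|---|
| Housing | (596.5, 138.4), yaw 0.19 |
| Cartridge | about (598, -241) |
| Stud angle | about 1.18 |

I'll swing round above the cover's height to the cartridge, with the finger line along the housing's x.

>>> apply_moves([
  {"offset": [0.018,-0.034,0.014],"yaw": -0.047,"claw": 1},
  {"offset": [0.018,-0.034,0.014],"yaw": -0.047,"claw": 1},
  {"offset": [0.018,-0.034,0.014],"yaw": -0.047,"claw": 1},
  {"offset": [0.018,-0.034,0.014],"yaw": -0.047,"claw": 1},
  {"offset": [0.018,-0.034,0.014],"yaw": -0.047,"claw": 1},
], newtons=20)

```text
time_s: 0.57
tcp_pos: [355.4, 394.2, 293.0]
ee_rot: [0.331, 0.944, -0.0, -0.0]
force: [1.0, 0.7, 0.4]
finger_gap: 87.2
grasp_force: 0.0
```

>>> apply_moves([
  {"offset": [0.008,-0.04,0],"yaw": -0.047,"claw": 1},
  {"offset": [0.008,-0.04,0],"yaw": -0.047,"claw": 1},
  {"offset": [0.008,-0.04,0],"yaw": -0.047,"claw": 1},
  {"offset": [0.008,-0.04,0],"yaw": -0.047,"claw": 1},
  {"offset": [0.008,-0.04,0],"yaw": -0.047,"claw": 1},
])

```text
time_s: 0.98
tcp_pos: [394.8, 194.0, 292.5]
ee_rot: [0.44, 0.898, 0.0, -0.0]
force: [1.6, -0.3, -0.0]
finger_gap: 87.0
grasp_force: 0.0
```

>>> apply_moves([
  {"offset": [0.018,-0.037,0],"yaw": -0.047,"claw": 1},
  {"offset": [0.018,-0.037,0],"yaw": -0.047,"claw": 1},
  {"offset": [0.018,-0.037,0],"yaw": -0.047,"claw": 1},
  {"offset": [0.018,-0.037,0],"yaw": -0.047,"claw": 1},
  {"offset": [0.018,-0.037,0],"yaw": -0.047,"claw": 1},
])

```text
time_s: 1.4
tcp_pos: [485.2, 9.0, 292.7]
ee_rot: [0.542, 0.841, 0.0, 0.0]
force: [1.2, 0.5, -0.3]
finger_gap: 87.3
grasp_force: 0.0
```

>>> apply_moves([
  {"offset": [0.018,-0.037,0],"yaw": -0.047,"claw": 1},
  {"offset": [0.018,-0.037,0],"yaw": -0.047,"claw": 1},
  {"offset": [0.018,-0.037,0],"yaw": -0.047,"claw": 1},
  {"offset": [0.018,-0.037,-0.01],"yaw": -0.047,"claw": 1},
  {"offset": [0.018,-0.037,-0.01],"yaw": -0.047,"claw": 1},
])

```text
time_s: 1.82
tcp_pos: [575.3, -174.6, 273.1]
ee_rot: [0.636, 0.771, 0.0, 0.001]
force: [0.5, 2.1, -0.6]
finger_gap: 87.2
grasp_force: 0.0
```

>>> apply_moves([
  {"offset": [0.0045,-0.0132,-0.022],"yaw": 0,"claw": 1},
  {"offset": [0.0045,-0.0132,-0.022],"yaw": 0,"claw": 1},
  {"offset": [0.0045,-0.0132,-0.022],"yaw": 0,"claw": 1},
  {"offset": [0.0045,-0.0132,-0.022],"yaw": 0,"claw": 1},
  {"offset": [0.0045,-0.0132,-0.022],"yaw": 0,"claw": 1},
])

```text
time_s: 2.23
tcp_pos: [596.9, -239.3, 161.4]
ee_rot: [0.636, 0.772, -0.0, -0.0]
force: [1.3, 0.6, 0.5]
finger_gap: 86.7
grasp_force: 0.0
```

```bash
python3 - <<'E'
from workcell import r
from h import *
d={n:r.grab_frame(n) for n in("wrist","side")};pickle.dump(d,open("c.pkl","wb"))
cv2.imwrite("pics/c.png",d["wrist"]["pixels"]);f=d["wrist"];print(f["eye"],r.state()["tcp_pos"])
print(proj(f,[[598,-241,65],[598,-241,0]]))
E
```

```text
[ 583.59861769 -166.08243771  322.87464315] [ 594.66639119 -240.17151053  158.75888306]
[[318.55726658 201.75858534]
 [318.60477323 184.23198842]]
```

View pics/c.png

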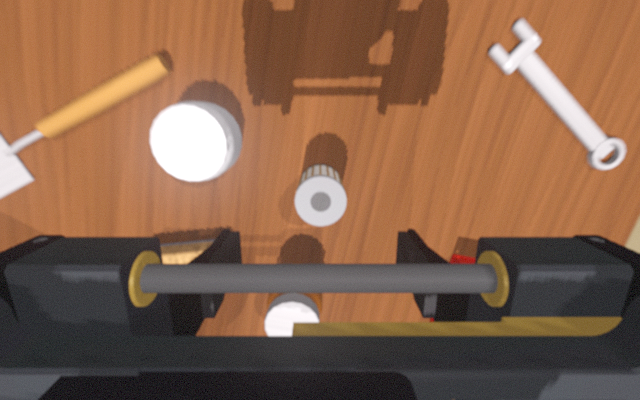

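The cartridge's top centre is at (320,201), within 2 mm of the prediction, and lies centred between the fingers. Next I descend.

>>> apply_moves([
  {"offset": [0.001,-0.0002,-0.028],"yaw": 0,"claw": 1},
  {"offset": [0.001,0,-0.028],"yaw": 0,"claw": 1},
  {"offset": [0,0,-0.028],"yaw": 0,"claw": 1},
  {"offset": [0,0,-0.028],"yaw": 0,"claw": 1},
  {"offset": [0,0,-0.022],"yaw": 0,"claw": 1},
])

```text
time_s: 2.75
tcp_pos: [598.8, -237.8, 27.8]
ee_rot: [0.635, 0.772, 0.0, -0.0]
force: [-0.7, -0.2, 0.1]
finger_gap: 87.2
grasp_force: 0.0
```

>>> apply_moves([
  {"offset": [0,0,0],"yaw": 0,"claw": 1},
  {"offset": [0,0,0],"yaw": 0,"claw": 1},
  {"offset": [0,0,0],"yaw": 0,"claw": 1},
  {"offset": [0,0,0],"yaw": 0,"claw": 1},
  {"offset": [0,0,0],"yaw": 0,"claw": 1},
])

```text
time_s: 3.17
tcp_pos: [600.0, -239.2, 30.8]
ee_rot: [0.636, 0.772, 0.001, 0.001]
force: [-0.0, 0.6, 0.3]
finger_gap: 86.9
grasp_force: 0.0
```

>>> apply_moves([
  {"offset": [0,0,0],"yaw": 0,"claw": -1},
  {"offset": [0,0,0],"yaw": 0,"claw": -1},
  {"offset": [0,0,0],"yaw": 0,"claw": -1},
  {"offset": [0,0,0],"yaw": 0,"claw": -1},
  {"offset": [0,0,0],"yaw": 0,"claw": -1},
], newtons=20)

```text
time_s: 3.58
tcp_pos: [598.9, -238.9, 28.9]
ee_rot: [0.636, 0.772, 0.0, -0.0]
force: [-0.1, 0.4, -0.6]
finger_gap: 61.4
grasp_force: 0.0
```

>>> apply_moves([
  {"offset": [0,0,0],"yaw": 0,"claw": -1},
  {"offset": [0,0,0],"yaw": 0,"claw": -1},
  {"offset": [0,0,0],"yaw": 0,"claw": -1},
  {"offset": [0,0,0],"yaw": 0,"claw": -1},
  {"offset": [0,0,0],"yaw": 0,"claw": -1},
])

```text
time_s: 4.0
tcp_pos: [598.9, -238.9, 28.9]
ee_rot: [0.636, 0.772, 0.0, -0.0]
force: [-1.4, -0.7, -0.0]
finger_gap: 43.7
grasp_force: 20.0
```

```bash
python3 - <<'E'
from workcell import r
for i in range(4):
    s=r.state();print(s["time_s"],s["tcp_pos"].round(1),s["joint_pos"].round(4));r.grab_frame("top")
E
```

```text
4.0 [ 598.9 -238.9   28.9] [-0.1341  0.6078  0.5978  1.6263 -0.3849  1.0276  0.775 ]
4.05 [ 598.8 -238.9   28.9] [-0.1341  0.6078  0.5978  1.6263 -0.3849  1.0277  0.775 ]
4.1 [ 598.8 -239.    28.9] [-0.1341  0.6078  0.5978  1.6264 -0.3849  1.0276  0.775 ]
4.15 [ 598.8 -239.    28.9] [-0.134   0.6078  0.5978  1.6263 -0.3849  1.0276  0.775 ]
```

Gripped: gap 43.7 mm at 20 N. I'll lift and carry it over, then check before inserting.

>>> apply_moves([
  {"offset": [0,0,0.035],"yaw": 0,"claw": -1},
  {"offset": [0,0,0.04],"yaw": 0,"claw": -1},
  {"offset": [0,0.015,0.035],"yaw": 0,"claw": -1},
  {"offset": [0,0.03,0.023],"yaw": 0,"claw": -1},
  {"offset": [0,0.035,0],"yaw": 0,"claw": -1},
])

```text
time_s: 4.62
tcp_pos: [600.6, -161.6, 167.6]
ee_rot: [0.637, 0.77, 0.002, 0.004]
force: [1.1, -0.1, -1.1]
finger_gap: 43.5
grasp_force: 20.0
```

>>> apply_moves([
  {"offset": [0,0.035,0],"yaw": 0,"claw": -1},
  {"offset": [0,0.035,0],"yaw": 0,"claw": -1},
  {"offset": [0,0.035,0],"yaw": 0,"claw": -1},
  {"offset": [0,0.035,0],"yaw": 0,"claw": -1},
  {"offset": [0,0.035,0],"yaw": 0,"claw": -1},
])

```text
time_s: 5.03
tcp_pos: [598.4, 17.8, 161.9]
ee_rot: [0.636, 0.772, 0.0, -0.0]
force: [0.2, -0.1, -1.1]
finger_gap: 43.5
grasp_force: 20.0
```

>>> apply_moves([
  {"offset": [0,0.035,0],"yaw": 0,"claw": -1},
  {"offset": [0,0.029,0],"yaw": 0,"claw": -1},
  {"offset": [0,0.015,-0.01],"yaw": 0,"claw": -1},
  {"offset": [0,0,-0.02],"yaw": 0,"claw": -1},
  {"offset": [0,0,-0.02],"yaw": 0,"claw": -1},
])

```text
time_s: 5.45
tcp_pos: [599.0, 96.2, 111.2]
ee_rot: [0.635, 0.773, 0.0, 0.0]
force: [0.1, -1.3, -1.9]
finger_gap: 43.3
grasp_force: 20.0
```

>>> apply_moves([
  {"offset": [0.001,0.014,0],"yaw": 0,"claw": -1},
  {"offset": [0,0.013,0],"yaw": 0,"claw": -1},
  {"offset": [0,0,0],"yaw": 0,"claw": -1},
  {"offset": [0,0,0],"yaw": 0,"claw": -1},
  {"offset": [0,0,0],"yaw": 0,"claw": -1},
])

```text
time_s: 5.87
tcp_pos: [600.4, 121.7, 112.7]
ee_rot: [0.636, 0.772, 0.0, 0.001]
force: [0.3, -1.4, -1.0]
finger_gap: 43.5
grasp_force: 20.0
```

```bash
python3 - <<'E'
from workcell import r
from h import *
d={n:r.grab_frame(n) for n in("top","side","wrist")};pickle.dump(d,open("d.pkl","wb"))
s=r.state();print(s["tcp_pos"],s["finger_gap"],s["joint_pos"].round(2))
W=d["wrist"]["pixels"]
o=np.zeros((600,800,3),np.uint8);o[:300,:480]=cv2.resize(W,(480,300))
o[300:600,:480]=cv2.resize(d["side"]["pixels"][100:200,270:430],None,fx=3,fy=3,interpolation=3)
o[300:600,490:800]=cv2.resize(d["top"]["pixels"][110:210,200:303],(310,300),interpolation=3)
cv2.imwrite("pics/d.png",o)
E
```

```text
[600.19494541 121.27513099 112.43046518] 43.94845992569805 [-0.7   0.42  0.54  1.66 -0.24  1.13  0.1 ]
```

View pics/d.png

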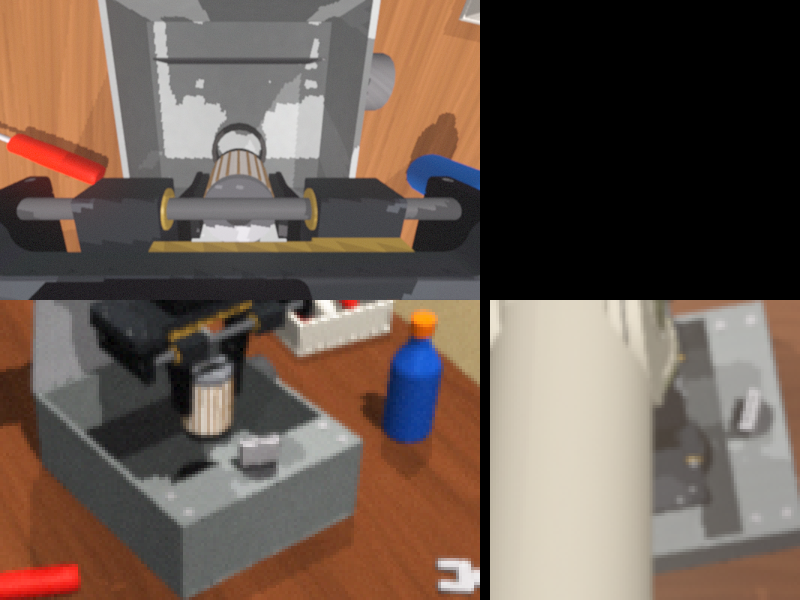

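The wrist view shows the cradle ring just beyond the held cartridge, whose foot is at about (238,155) in the reduced view. I'll overlay the predictions on a magnified crop.

```bash
python3 - <<'E'
from h import *
f=pickle.load(open("d.pkl","rb"))["wrist"];P=np.load("P.npy")
c=house(P,(0,-20,0))[0];k=5;x0,y0,x1,y1=260,150,390,260
im=cv2.resize(f["pixels"][y0:y1,x0:x1],None,fx=k,fy=k,interpolation=cv2.INTER_CUBIC)
def circ(cx,cy,z,rr,col):
    a=np.linspace(0,6.283,120);q=proj(f,np.c_[cx+rr*np.cos(a),cy+rr*np.sin(a),a*0+z])
    q=((q-[x0,y0]+.5)*k-.5).round().astype(int);cv2.polylines(im,[q.reshape(-1,1,2)],True,col,1)
circ(*c[:2],24,31,(0,0,255));circ(*c[:2],24,25.5,(0,0,255))
t=[600.2,121.3,112.4]
circ(t[0],t[1],t[2]-28.9,22,(0,255,0));circ(t[0],t[1],t[2]+36.1,22,(255,0,0))
print(c,f["eye"]);cv2.imwrite("pics/e.png",im)
E
```

```text
[600.2951642  118.79198642   0.        ] [586.83942668 194.52475072 273.97807079]
```

View pics/e.png

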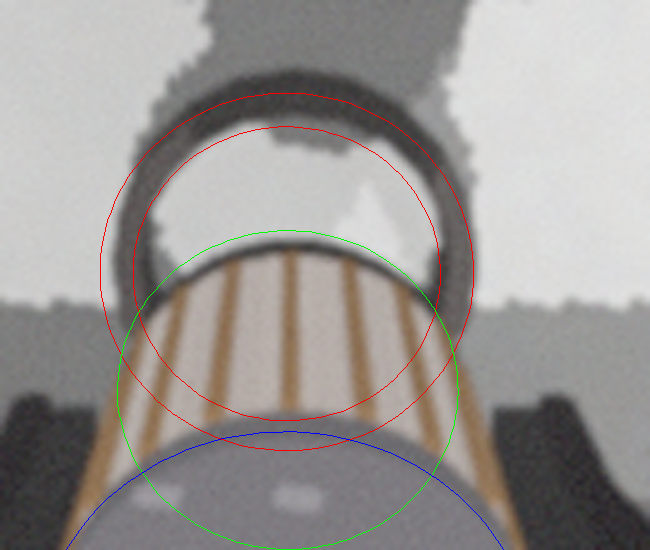

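The held cartridge is within about 1 mm of the cradle axis, and the ring clearance is 3.5 mm. I'll descend with a small correction, slowly through the ring.

>>> apply_moves([
  {"offset": [0.0005,-0.001,-0.012],"yaw": 0,"claw": -1},
  {"offset": [0,0,-0.015],"yaw": 0,"claw": -1},
  {"offset": [0,0,-0.015],"yaw": 0,"claw": -1},
  {"offset": [0,0,-0.01],"yaw": 0,"claw": -1},
  {"offset": [0,0,0],"yaw": 0,"claw": -1},
])

```text
time_s: 6.43
tcp_pos: [598.8, 120.4, 57.1]
ee_rot: [0.636, 0.772, -0.002, -0.001]
force: [0.1, 0.4, -1.9]
finger_gap: 43.5
grasp_force: 20.0
```

>>> apply_moves([
  {"offset": [0,0,-0.002],"yaw": 0,"claw": -1},
  {"offset": [0,0,-0.002],"yaw": 0,"claw": -1},
  {"offset": [0,0,-0.002],"yaw": 0,"claw": -1},
  {"offset": [0,0,-0.002],"yaw": 0,"claw": -1},
  {"offset": [0,0,-0.002],"yaw": 0,"claw": -1},
])

```text
time_s: 6.85
tcp_pos: [600.7, 121.1, 50.2]
ee_rot: [0.636, 0.772, 0.0, 0.0]
force: [-0.4, 0.1, -2.3]
finger_gap: 43.6
grasp_force: 20.0
```

>>> apply_moves([
  {"offset": [0,0,-0.001],"yaw": 0,"claw": -1},
  {"offset": [0,0,-0.001],"yaw": 0,"claw": -1},
  {"offset": [0,0,-0.001],"yaw": 0,"claw": -1},
  {"offset": [0,0,0],"yaw": 0,"claw": -1},
  {"offset": [0,0,0],"yaw": 0,"claw": -1},
])

```text
time_s: 7.27
tcp_pos: [600.4, 121.1, 46.9]
ee_rot: [0.636, 0.772, 0.0, 0.0]
force: [1.0, -0.1, -1.7]
finger_gap: 43.5
grasp_force: 20.0
```

The foot is in the ring with no contact force, so I continue down.

>>> apply_moves([
  {"offset": [0,-0.0005,-0.002],"yaw": 0,"claw": -1},
  {"offset": [0,0,-0.002],"yaw": 0,"claw": -1},
  {"offset": [0,0,-0.002],"yaw": 0,"claw": -1},
  {"offset": [0,0,-0.002],"yaw": 0,"claw": -1},
  {"offset": [0,0,-0.001],"yaw": 0,"claw": -1},
])

```text
time_s: 7.68
tcp_pos: [600.2, 120.5, 37.5]
ee_rot: [0.636, 0.772, -0.0, -0.0]
force: [-0.4, 0.8, -0.5]
finger_gap: 43.4
grasp_force: 20.0
```

>>> apply_moves([
  {"offset": [0,0,-0.001],"yaw": 0,"claw": -1},
  {"offset": [0,0,-0.001],"yaw": 0,"claw": -1},
  {"offset": [0,0,-0.0005],"yaw": 0,"claw": -1},
  {"offset": [0,0,0],"yaw": 0,"claw": -1},
  {"offset": [0,0,0],"yaw": 0,"claw": -1},
])

```text
time_s: 8.1
tcp_pos: [600.4, 120.6, 35.4]
ee_rot: [0.636, 0.772, 0.0, 0.0]
force: [0.1, 0.0, -1.1]
finger_gap: 43.7
grasp_force: 20.0
```

>>> apply_moves([
  {"offset": [0,0,-0.0005],"yaw": 0,"claw": -1},
  {"offset": [0,0,0],"yaw": 0,"claw": 0.3},
  {"offset": [0,0,0],"yaw": 0,"claw": 0.5},
  {"offset": [0,0,0],"yaw": 0,"claw": 0.5},
  {"offset": [0,0,0],"yaw": 0,"claw": 0.5},
])

```text
time_s: 8.52
tcp_pos: [600.5, 120.6, 35.1]
ee_rot: [0.636, 0.772, 0.0, 0.0]
force: [0.3, 0.2, 0.1]
finger_gap: 61.2
grasp_force: 0.0
```

>>> apply_moves([
  {"offset": [0,0,0],"yaw": 0,"claw": 0.5},
  {"offset": [0,0,0.01],"yaw": 0,"claw": 0.5},
  {"offset": [0,0,0.025],"yaw": 0,"claw": 0.5},
  {"offset": [0,0,0.035],"yaw": 0,"claw": 0.5},
  {"offset": [0,0,0.035],"yaw": 0,"claw": 0.5},
])

```text
time_s: 8.93
tcp_pos: [599.8, 120.2, 141.4]
ee_rot: [0.636, 0.772, -0.001, -0.0]
force: [0.5, 1.1, 0.1]
finger_gap: 65.2
grasp_force: 0.0
```

```bash
python3 - <<'E'
from workcell import r
from h import *
f=r.grab_frame("wrist");s=r.state();print(s["tcp_pos"],s["finger_gap"]);P=np.load("P.npy");g=r.grab_frame("side")
k=3;x0,y0,x1,y1=230,90,410,290
c=house(P,(0,-20,0))[0]
im=cv2.resize(f["pixels"][y0:y1,x0:x1],None,fx=k,fy=k,interpolation=cv2.INTER_CUBIC)
def circ(cx,cy,z,rr,col):
    a=np.linspace(0,6.283,120);q=proj(f,np.c_[cx+rr*np.cos(a),cy+rr*np.sin(a),a*0+z])
    q=((q-[x0,y0]+.5)*k-.5).round().astype(int);cv2.polylines(im,[q.reshape(-1,1,2)],True,col,1)
circ(c[0],c[1],71,22,(0,255,0));circ(c[0],c[1],24,31,(0,0,255))
o=np.zeros((600,800,3),np.uint8);o[:600,:540]=im
o[:240,545:785]=cv2.resize(g["pixels"][120:200,315:395],(240,240),interpolation=3)
cv2.imwrite("pics/f.png",o)
E
```

```text
[603.53577605 120.6370677  149.35115796] 65.3590329244605
```

View pics/f.png

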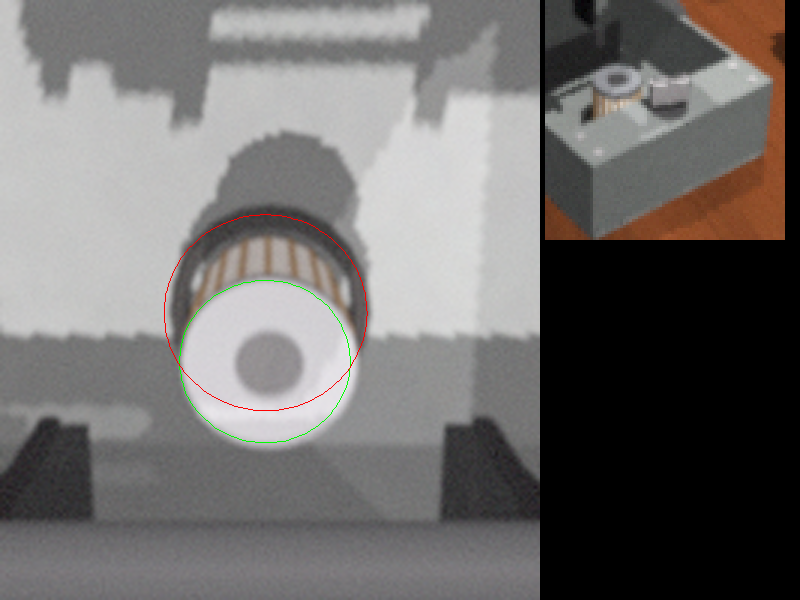

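The cartridge is home and upright in the ring, top centre at (270,362) against a predicted (266,361). Now the stud: go above it with the finger line across the wing, a turn of +1.18.

>>> apply_moves([
  {"offset": [0.002,-0.008,0.005],"yaw": 0.118,"claw": 0.5},
  {"offset": [0.002,-0.008,0],"yaw": 0.118,"claw": 0.5},
  {"offset": [0.002,-0.008,0],"yaw": 0.118,"claw": 0.5},
  {"offset": [0.001,-0.008,0],"yaw": 0.118,"claw": 0.5},
  {"offset": [0.001,-0.008,0],"yaw": 0.118,"claw": 0.5},
])

```text
time_s: 9.45
tcp_pos: [608.5, 80.1, 145.3]
ee_rot: [0.381, 0.925, 0.0, 0.0]
force: [0.2, 0.4, -1.1]
finger_gap: 65.3
grasp_force: 0.0
```

>>> apply_moves([
  {"offset": [0.002,-0.008,0],"yaw": 0.118,"claw": 0.5},
  {"offset": [0.001,-0.008,0],"yaw": 0.118,"claw": 0.5},
  {"offset": [0.001,-0.008,0],"yaw": 0.118,"claw": 0.5},
  {"offset": [0.001,-0.008,0],"yaw": 0.118,"claw": 0.5},
  {"offset": [0.001,-0.003,0],"yaw": 0.118,"claw": 0.5},
])

```text
time_s: 9.87
tcp_pos: [614.5, 43.9, 145.4]
ee_rot: [0.097, 0.995, -0.0, 0.0]
force: [0.3, 0.1, -0.9]
finger_gap: 65.1
grasp_force: 0.0
```

>>> apply_moves([
  {"offset": [0,0,0],"yaw": 0,"claw": 0.5},
  {"offset": [0,0,0],"yaw": 0,"claw": 0.5},
  {"offset": [0,0,0],"yaw": 0,"claw": 0.5},
  {"offset": [0,0,0],"yaw": 0,"claw": 0.5},
  {"offset": [0,0,0],"yaw": 0,"claw": 0.5},
])

```text
time_s: 10.28
tcp_pos: [614.3, 46.1, 144.9]
ee_rot: [0.099, 0.995, 0.0, -0.0]
force: [-0.2, 0.3, -0.1]
finger_gap: 65.5
grasp_force: 0.0
```

```bash
python3 - <<'E'
from workcell import r
from h import *
f=r.grab_frame("wrist");s=r.state();print(s["tcp_pos"],s["ee_rot"],s["finger_gap"],s["joint_pos"].round(2));P=np.load("P.npy")
k=3;x0,y0,x1,y1=210,110,430,300
c=house(P,(0,-95,115))[0]
im=cv2.resize(f["pixels"][y0:y1,x0:x1],None,fx=k,fy=k,interpolation=cv2.INTER_CUBIC)
th=1.18;q=[house(P,(x*np.cos(th)-y*np.sin(th),-95+x*np.sin(th)+y*np.cos(th),115))[0] for x,y in((5,17),(-5,17),(-5,-17),(5,-17))]
q=((proj(f,np.array(q))-[x0,y0]+.5)*k-.5).round().astype(int);cv2.polylines(im,[q.reshape(-1,1,2)],True,(0,0,255),1)
cv2.imwrite("pics/g.png",im);pickle.dump(f,open("g.pkl","wb"))
E
```

```text
[614.31909603  46.01385323 144.90209114] [ 9.91188935e-02  9.95075596e-01  5.25377845e-05 -3.64414602e-05] 65.42813057217703 [-0.45  0.38  0.38  1.6  -0.15  1.19  1.33]
```

View pics/g.png

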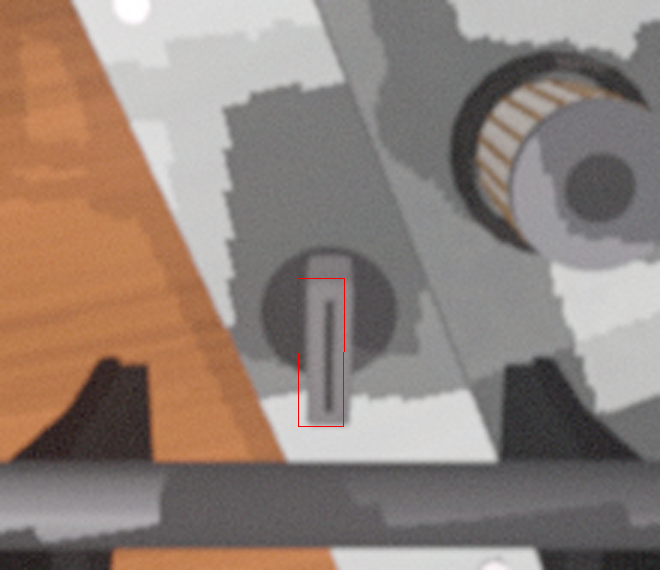

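The wing is parallel to the finger pads and centred at column 330, against a finger midpoint of 327. I'll descend, grip and turn.

>>> apply_moves([
  {"offset": [0,0,-0.015],"yaw": 0,"claw": 0.5},
  {"offset": [0,0,-0.018],"yaw": 0,"claw": 0.2},
  {"offset": [0,0,-0.012],"yaw": 0,"claw": 0},
  {"offset": [0,0,-0.003],"yaw": 0,"claw": -0.3},
  {"offset": [0,0,0],"yaw": 0,"claw": -1},
], newtons=15)

```text
time_s: 10.75
tcp_pos: [613.7, 45.6, 96.0]
ee_rot: [0.099, 0.995, -0.0, -0.001]
force: [0.5, -0.9, 0.3]
finger_gap: 46.4
grasp_force: 0.0
```

>>> apply_moves([
  {"offset": [0,0,0],"yaw": 0,"claw": -1},
  {"offset": [0,0,0],"yaw": 0,"claw": -1},
  {"offset": [0,0,0],"yaw": 0,"claw": -1},
  {"offset": [0,0,0],"yaw": 0,"claw": -1},
  {"offset": [0,0,0],"yaw": 0,"claw": -1},
])

```text
time_s: 11.17
tcp_pos: [614.6, 45.6, 97.4]
ee_rot: [0.099, 0.995, 0.0, 0.0]
force: [0.4, 0.4, -0.2]
finger_gap: 13.0
grasp_force: 0.0
```

>>> apply_moves([
  {"offset": [0,0,0],"yaw": 0,"claw": -1},
  {"offset": [0,0,0],"yaw": 0,"claw": -1},
  {"offset": [0,0,0],"yaw": 0,"claw": -1},
  {"offset": [0,0,0],"yaw": 0,"claw": -1},
  {"offset": [0,0,0],"yaw": 0,"claw": -1},
])

```text
time_s: 11.58
tcp_pos: [614.8, 46.5, 97.3]
ee_rot: [0.098, 0.995, 0.001, 0.0]
force: [1.1, 5.9, 4.0]
finger_gap: 9.9
grasp_force: 15.0
```

>>> apply_moves([
  {"offset": [0,0,0],"yaw": -0.08,"claw": -1},
  {"offset": [0,0,0],"yaw": -0.08,"claw": -1},
  {"offset": [0,0,0],"yaw": -0.08,"claw": -1},
  {"offset": [0,0,0],"yaw": -0.08,"claw": -1},
  {"offset": [0,0,0],"yaw": -0.08,"claw": -1},
])

```text
time_s: 12.0
tcp_pos: [614.8, 46.6, 97.3]
ee_rot: [0.296, 0.955, 0.001, 0.0]
force: [1.1, 6.6, 2.9]
finger_gap: 10.0
grasp_force: 15.0
```

>>> apply_moves([
  {"offset": [0,0,0],"yaw": -0.08,"claw": -1},
  {"offset": [0,0,0],"yaw": -0.08,"claw": -1},
  {"offset": [0,0,0],"yaw": -0.08,"claw": -1},
  {"offset": [0,0,0],"yaw": -0.08,"claw": -1},
  {"offset": [0,0,0],"yaw": -0.08,"claw": -1},
])

```text
time_s: 12.42
tcp_pos: [614.9, 46.7, 97.3]
ee_rot: [0.48, 0.877, 0.001, 0.0]
force: [1.8, 4.6, 2.8]
finger_gap: 9.7
grasp_force: 15.0
```

>>> apply_moves([
  {"offset": [0,0,0],"yaw": -0.08,"claw": -1},
  {"offset": [0,0,0],"yaw": -0.08,"claw": -1},
  {"offset": [0,0,0],"yaw": -0.08,"claw": -1},
  {"offset": [0,0,0],"yaw": -0.08,"claw": -1},
  {"offset": [0,0,0],"yaw": -0.06,"claw": -1},
])

```text
time_s: 12.83
tcp_pos: [615.0, 46.7, 97.3]
ee_rot: [0.637, 0.771, 0.001, 0.0]
force: [2.2, 5.1, 1.6]
finger_gap: 10.0
grasp_force: 15.0
```

>>> apply_moves([
  {"offset": [0,0,0],"yaw": 0,"claw": -1},
  {"offset": [0,0,0],"yaw": 0,"claw": -1},
  {"offset": [0,0,0],"yaw": 0,"claw": -1},
  {"offset": [0,0,0],"yaw": 0,"claw": -1},
  {"offset": [0,0,0],"yaw": 0,"claw": -1},
])

```text
time_s: 13.25
tcp_pos: [615.0, 46.7, 97.3]
ee_rot: [0.635, 0.772, 0.001, 0.0]
force: [1.9, 6.1, 2.9]
finger_gap: 9.9
grasp_force: 15.0
```

The wing has been turned to line up: finger line 11.1°, housing 10.9°. I'll release, lift, and go over behind the cover, then compute the closing arc.

>>> apply_moves([
  {"offset": [0,0,0],"yaw": 0,"claw": -0.3},
  {"offset": [0,0,0],"yaw": 0,"claw": -0.3},
  {"offset": [0,0,0],"yaw": 0,"claw": -0.3},
  {"offset": [0,0,0.02],"yaw": 0,"claw": -0.3},
  {"offset": [0,0,0.035],"yaw": 0,"claw": -0.3},
])

```text
time_s: 13.67
tcp_pos: [611.7, 44.8, 148.7]
ee_rot: [0.636, 0.772, -0.003, -0.002]
force: [0.3, 0.4, -0.1]
finger_gap: 28.6
grasp_force: 0.0
```

>>> apply_moves([
  {"offset": [0,0,0.04],"yaw": 0,"claw": -1},
  {"offset": [0,0,0.04],"yaw": 0,"claw": -1},
  {"offset": [0,0,0.04],"yaw": 0,"claw": -1},
  {"offset": [0,0,0.04],"yaw": 0,"claw": -1},
  {"offset": [-0.005,0.01,0.035],"yaw": 0,"claw": -1},
])

```text
time_s: 14.08
tcp_pos: [609.4, 52.5, 349.6]
ee_rot: [0.637, 0.771, -0.0, 0.001]
force: [1.1, -0.2, -0.8]
finger_gap: 5.5
grasp_force: 0.0
```

```bash
python3 - <<'E'
from workcell import r
from h import *
P=np.load("P.npy");s=r.state();print(s["tcp_pos"],s["joint_pos"].round(2),s["force"])
f=r.grab_frame("top");g=r.grab_frame("side")
o=np.zeros((450,800,3),np.uint8);o[:,:396]=cv2.resize(f["pixels"][105:205,200:288],(396,450),interpolation=3);o[:400,400:]=cv2.resize(g["pixels"][110:190,315:395],(400,400),interpolation=3);cv2.imwrite("pics/h.png",o)
pre=house(P,(-40,129,286))[0];print("pre",pre)
rho=205;pv=None
for th in [1.35,1.25,1.15,1.05,.95,.85,.75,.65,.55,.45,.35,.25,.15,.07,0]:
    q=house(P,(-40,120-rho*np.cos(th)+4.5*np.sin(th)+9.5,85+rho*np.sin(th)+4.5*np.cos(th)))[0]
    print(th,q.round(1),None if pv is None else (q-pv).round(1));pv=q
E
```

```text
[609.36617288  52.49356048 349.56399283] [-0.66  0.3   0.66  1.31 -0.18  1.59  0.16] [ 1.08565144 -0.18253121 -0.77430716]
pre [532.89311387 257.56505157 286.        ]
1.35 [540.4 218.3 286. ] None
1.25 [544.2 198.8 281. ] [  3.7 -19.5  -5. ]
1.15 [547.8 179.9 274. ] [  3.6 -18.9  -7. ]
1.05 [551.3 161.7 265.1] [  3.5 -18.1  -8.9]
0.95 [554.6 144.5 254.4] [  3.3 -17.2 -10.7]
0.85 [557.7 128.5 242. ] [  3.1 -16.  -12.4]
0.75 [560.5 113.8 228. ] [  2.8 -14.7 -14. ]
0.65 [563.1 100.5 212.6] [  2.6 -13.3 -15.4]
0.55 [565.3  88.7 196. ] [  2.3 -11.7 -16.7]
0.45 [567.3  78.7 178.2] [  1.9 -10.  -17.8]
0.35 [568.9  70.5 159.5] [  1.6  -8.2 -18.7]
0.25 [570.1  64.1 140.1] [  1.2  -6.4 -19.4]
0.15 [570.9  59.7 120.1] [  0.9  -4.4 -20. ]
0.07 [571.3  57.5 103.8] [  0.4  -2.1 -16.3]
0 [571.5  56.7  89.5] [  0.2  -0.8 -14.3]
```

View pics/h.png

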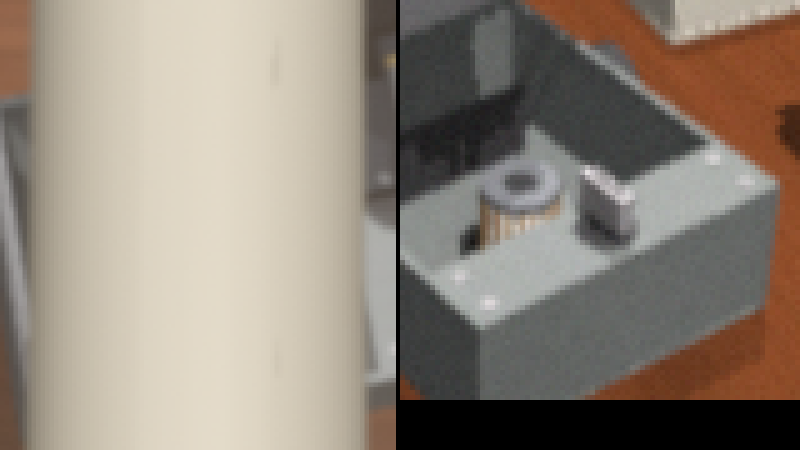

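The side view shows the wing in line with the housing's y, and the cartridge upright. Now over the cover and down behind it.

>>> apply_moves([
  {"offset": [-0.013,0.03,0.02],"yaw": 0,"claw": -1},
  {"offset": [-0.015,0.035,0.008],"yaw": 0,"claw": -1},
  {"offset": [-0.015,0.038,0],"yaw": 0,"claw": -1},
  {"offset": [-0.015,0.038,0],"yaw": 0,"claw": -1},
  {"offset": [-0.012,0.038,0],"yaw": 0,"claw": -1},
])

```text
time_s: 14.6
tcp_pos: [538.3, 235.4, 374.8]
ee_rot: [0.636, 0.772, -0.0, 0.0]
force: [0.4, 1.2, -0.8]
finger_gap: 0.2
grasp_force: 0.0
```

>>> apply_moves([
  {"offset": [-0.007,0.023,0],"yaw": 0,"claw": -1},
  {"offset": [0,0,-0.025],"yaw": 0,"claw": -1},
  {"offset": [0,0,-0.03],"yaw": 0,"claw": -1},
  {"offset": [0,0,-0.03],"yaw": 0,"claw": -1},
  {"offset": [0,0,-0.004],"yaw": 0,"claw": -1},
])

```text
time_s: 15.02
tcp_pos: [530.3, 256.2, 280.3]
ee_rot: [0.636, 0.772, -0.004, -0.001]
force: [-0.2, -0.4, -0.6]
finger_gap: 0.5
grasp_force: 0.0
```

>>> apply_moves([
  {"offset": [0,0,0],"yaw": 0,"claw": -1},
  {"offset": [0,0,0],"yaw": 0,"claw": -1},
  {"offset": [0,0,0],"yaw": 0,"claw": -1},
  {"offset": [0,0,0],"yaw": 0,"claw": -1},
  {"offset": [0,0,0],"yaw": 0,"claw": -1},
])

```text
time_s: 15.43
tcp_pos: [532.9, 257.7, 287.2]
ee_rot: [0.636, 0.772, 0.001, 0.0]
force: [1.0, 0.1, -0.7]
finger_gap: 0.6
grasp_force: 0.0
```

I'm at the pre-contact pose. Now I follow the arc.

>>> apply_moves([
  {"offset": [0.0025,-0.013,0],"yaw": 0,"claw": -1},
  {"offset": [0.0025,-0.013,-0.001],"yaw": 0,"claw": -1},
  {"offset": [0.0025,-0.013,0],"yaw": 0,"claw": -1},
  {"offset": [0.0018,-0.0098,-0.0025],"yaw": 0,"claw": -1},
  {"offset": [0.0018,-0.0098,-0.0025],"yaw": 0,"claw": -1},
])

```text
time_s: 15.85
tcp_pos: [543.9, 197.4, 280.1]
ee_rot: [0.636, 0.772, 0.001, -0.0]
force: [0.6, 1.8, 1.2]
finger_gap: 0.7
grasp_force: 1.1
```

>>> apply_moves([
  {"offset": [0.0018,-0.0095,-0.0035],"yaw": 0,"claw": -1},
  {"offset": [0.0018,-0.0095,-0.0035],"yaw": 0,"claw": -1},
  {"offset": [0.0035,-0.0181,-0.0089],"yaw": 0,"claw": -1},
  {"offset": [0.0033,-0.0172,-0.0107],"yaw": 0,"claw": -1},
  {"offset": [0.0031,-0.016,-0.0124],"yaw": 0,"claw": -1},
])

```text
time_s: 16.27
tcp_pos: [557.2, 128.1, 240.5]
ee_rot: [0.635, 0.772, 0.001, -0.0]
force: [0.7, 4.5, 1.6]
finger_gap: 0.4
grasp_force: 1.8
```

>>> apply_moves([
  {"offset": [0.0028,-0.0147,-0.014],"yaw": 0,"claw": -1},
  {"offset": [0.0026,-0.0133,-0.0154],"yaw": 0,"claw": -1},
  {"offset": [0.0023,-0.0117,-0.0167],"yaw": 0,"claw": -1},
  {"offset": [0.0019,-0.01,-0.0178],"yaw": 0,"claw": -1},
  {"offset": [0.0016,-0.0082,-0.0187],"yaw": 0,"claw": -1},
])

```text
time_s: 16.68
tcp_pos: [568.2, 70.4, 157.7]
ee_rot: [0.636, 0.772, 0.001, -0.0]
force: [-0.9, 5.0, 4.1]
finger_gap: 0.3
grasp_force: 2.7
```

>>> apply_moves([
  {"offset": [0.0012,-0.0064,-0.0194],"yaw": 0,"claw": -1},
  {"offset": [0.0005,-0.0022,-0.01],"yaw": 0,"claw": -1},
  {"offset": [0.0004,-0.0022,-0.01],"yaw": 0,"claw": -1},
  {"offset": [0.0002,-0.001,-0.008],"yaw": 0,"claw": -1},
  {"offset": [0.0002,-0.001,-0.008],"yaw": 0,"claw": -1},
])

```text
time_s: 17.1
tcp_pos: [570.3, 57.8, 102.7]
ee_rot: [0.636, 0.772, -0.0, -0.0]
force: [-3.7, 2.2, 6.1]
finger_gap: 0.4
grasp_force: 3.2
```

>>> apply_moves([
  {"offset": [0,-0.0004,-0.005],"yaw": 0,"claw": -1},
  {"offset": [0,-0.0003,-0.004],"yaw": 0,"claw": -1},
  {"offset": [0,0,-0.003],"yaw": 0,"claw": -1},
  {"offset": [0,0,-0.001],"yaw": 0,"claw": -1},
  {"offset": [0,0,0],"yaw": 0,"claw": -1},
])

```text
time_s: 17.52
tcp_pos: [570.3, 57.1, 90.1]
ee_rot: [0.636, 0.772, -0.0, -0.0]
force: [-3.1, 0.8, 6.8]
finger_gap: 0.4
grasp_force: 3.3
```

>>> apply_moves([
  {"offset": [0,0,-0.001],"yaw": 0,"claw": -1},
  {"offset": [0,0,-0.001],"yaw": 0,"claw": -1},
  {"offset": [0,0,0],"yaw": 0,"claw": -1},
  {"offset": [0,0,0],"yaw": 0,"claw": -1},
  {"offset": [0,0,0],"yaw": 0,"claw": -1},
])

```text
time_s: 17.93
tcp_pos: [570.4, 57.1, 89.1]
ee_rot: [0.636, 0.772, -0.0, -0.0]
force: [-7.9, 0.0, 16.0]
finger_gap: 0.7
grasp_force: 7.8
```

>>> apply_moves([
  {"offset": [0,0,-0.0005],"yaw": 0,"claw": -1},
  {"offset": [0,0,0],"yaw": 0,"claw": -1},
  {"offset": [0,0,0],"yaw": 0,"claw": -1},
  {"offset": [0,0,0],"yaw": 0,"claw": -1},
  {"offset": [0,0,0],"yaw": 0,"claw": -1},
])

```text
time_s: 18.35
tcp_pos: [570.4, 57.1, 88.8]
ee_rot: [0.636, 0.772, 0.0, -0.0]
force: [-8.0, -0.2, 18.0]
finger_gap: 0.6
grasp_force: 9.1
```

```bash
python3 - <<'E'
from workcell import r
s=r.state();print(s["tcp_pos"],s["force"])
if s["force"][2]>10 and s["tcp_pos"][2]<91: print(r.hand_in())
E
```

```text
[570.44803961  57.10947866  88.83123885] [-8.02213151 -0.21511371 17.97940561]
the job is handed in; nothing more can be done
None
```

I handed the job in after about 18 s with the cartridge released in the cradle, the wing in line with the slot, and the cover held flush on the rim at about 18 N; no verdict came back, and with no pictures left the shut cover is judged from tool height and force alone.

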